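# Table saw: set the step gauge by the blade and hold the blade guard open

### The arm

A 6-joint arm with a two-finger parallel gripper is mounted at the origin on the work surface. World frame = base frame: x ahead of the robot, y to its left, z up, the work surface at z = 0. Lengths are in mm, angles in rad, forces in N, time in s.
With the tool pointing down it reaches from about 250 to 850 mm from the base axis. Payload 12.5 kg.
Tool frame: the origin (TCP) lies between the finger pads; the fingertips stand bot.tips_ahead ahead of it and the grasp point (between the pads) lies 5 mm behind it (bot.tips_ahead is the distance from the TCP to the fingertips, in mm); x points along the fingers, z is the direction in which the jaws open and shut, and the axes are right-handed (so a half turn about x gives the same grasp; the last joint's range is limited). The gripper opens to 93 mm and grips with 3 to 60 N. Pads are 15 mm wide; open, the fingers measure 128 mm over their backs; the gripper's body (75 mm by 188 mm) begins 65 mm behind the grasp point.
Start: joints at [1.147, 0.351, 1.652, -0, 1.139, -0.085], TCP at [182.764, 518.731, 232.633] pointing down, gripper open.
Joint ranges: [-2.75, 2.75], [-0.79, 2.1], [0.01, 2.65], [-1.57, 4.71], [0.07, 3.14], [-2.87, 2.87]. Speed limits (rad/s): [2.22, 2.22, 2.79, 3.14, 3.14, 3.14].

### API

Orientations are given as a unit quaternion [w, x, y, z].
In Python, from workcell import bot, imaging gives the robot as it stands. The module is installed in compiled form; this text tells all that it offers.
- The arm moves only by the shell command python3 -m crank 'ROWS' [OPENING] [FORCE]. ROWS is JSON, a list of rows, each a list of 6 numbers: the shift along the tool's x, y, z in units of 50 mm (1.0 is 50 mm), then the turn, a rotation vector about the tool's x, y, z in units of 5 degrees (1.0 is 5 degrees). A call has 1 to 10 rows; each row shifts and turns the commanded pose from where the row before left it, along the tool's axes as they then stand; what a row does not reach is not made up. A row lasts 1/10 s, in which the tool goes at most 50 mm and 8.59 degrees, less where a joint would pass 70% of its speed; a pose out of reach is approached as far as the arm can. A call is refused whole if a number of a shift passes 1 or a number of a turn 1, either way. A call with a gripper value outside its range is refused whole. OPENING is the opening in per cent of the stroke, from 0 (shut) to 100 (fully open), set as the call begins (- or left out, the last holds). The fingers move at their own pace and stop on an object; FORCE is the grip in N (left out, the last holds). Time passes only in rows, so rows that do not move let the fingers close. It gives the time, the measured TCP pose, the force and the opening at its end, in the units of the state.
- bot.sense(): the state, without advancing time (a new reading comes with each control period).
- imaging.read_camera(name): name is "scene" or "top" or "wrist"; returns a dict with "img" (400x640x3 uint8, blue, green, red), "depth" (400x640 float32, mm along the optical axis (not along the pixel's ray), 0 where there is no reading), "vfov" (degrees; the focal length in pixels is half the picture's height over the tangent of half this angle, whatever the lens; pixels are square), "cx", "cy" (the principal point, pixels), "xyz" and "rotation" of the camera in the world. Camera axes: x right, y down, z forward; pixel columns grow to the right and rows downward; lengths in mm; the calibration is good to about 2 mm. A picture is of the moment at which its call begins.
- bot.finish_job(): hands the job in, once; it reports no verdict.
The state is a dict: "t": time; "qpos": joint angles; "qd": joint speeds; "tau": joint torques, N m; "tcp_pos": TCP position; "ee_rot": TCP orientation; "wrist_force": force on the tool from outside, world axes, zero at the start; "torque": the same for the moment, N m; "gripper_width": finger opening in mm.
Only numpy, scipy, OpenCV 4.12 (cv2) and the standard library are available. Lean on these libraries where they do the work, as an engineer would, in place of code of your own. Each camera call takes 0.05 s, during which the arm holds its last target.

### The job

I want to check the blade height on the table saw. Stand the stepped brass gauge upright on the saw table, on the side of the blade away from the rip fence, abreast of the middle of the blade, in line with it and within 40 mm of the guard, and let go of it. Then lift the front of the blade guard to about 45 degrees and finish while still holding it there, because it falls shut if you let go; keep the gripper off the blade and leave the fence and the other things on the saw table where they are.

Things in the scene. Friction and masses are not known exactly. Their poses are not given: they have to be found in the camera images.
- saw: compact table saw let into the bench, aluminium table 460 (x) x 620 (y) mm, 4 mm above the bench. Fixed, in a varying place and yaw. Origin: on the line of the blade, at the middle of the blade's length, at bench height (the table top is 4 mm above it). x runs along the blade from the front (robot's side) to the rear, y to the left (away from the rip fence), z up
- blade_mid (a point): point on the saw table top, on the line of the blade, at the middle of the blade's length; axes as the saw's. Seen from there the guard's hinge lies 120 mm to the rear
- blade: saw blade, steel disc of 210 mm, 3 mm thick, standing 45 mm out of the table inside the guard, from 86 mm in front of blade_mid to 86 mm behind it. Origin at its centre, 60 mm below the table top. It does not turn; do not touch it with the gripper
- guard (a joint): opening angle of the blade guard, rad: 0 = down on the table, grows as its front is lifted, stop at 1.35. A narrow hood over the blade, 42 mm wide, about 290 mm long, clear sides, black top 78 mm above the table. It falls shut under its own weight (about 2 N at the nose, hardly any friction)
- guard_hinge (a point): centre of the guard's hinge pin, at its rear end, 88 mm above the saw table; the pin runs along the saw's y
- guard_nose (a point): centre of the guard's nose, a solid black block at its front end, 40 mm long, 42 mm wide (flat upright sides), 72 mm high: the best place to grip. Guard down: 105 mm in front of blade_mid, 46 mm above the table (225 mm in front of the hinge, 42 mm below it); the nose's top is 78 mm above the table. Turns with the guard. A lip sticks out 30 mm in front of the block
- gauge_mid (a point): centre of the step gauge, half-way up: a staircase-shaped brass block, 72 mm long (its x), 24 mm wide (its y), four steps of 18 mm length that are 12, 24, 36 and 48 mm high, the highest at its +x end. About 0.44 kg, centre of mass 8 mm to +x of this point. This point is 24 mm above its flat underside, midway along its length
- fence (a joint): how far the rip fence stands out from its nearest setting, m; its face is 100 mm to the right (-y) of the blade's line at 0. Clamped, leave it
- fence_face (a point): middle of the rip fence's face towards the blade, 30 mm above the table; the fence is 500 mm long, 36 mm thick, 59 mm high
- tape: bystander: roll of masking tape lying flat, 100 mm diameter, 36 mm high; origin at the centre of its underside
- offcut: bystander: flat wooden offcut 55 x 110 x 19 mm; origin at the centre of its underside
- push_stick: bystander: wooden push stick lying along the fence on its far side, about 290 mm long, 12 mm thick; origin on its underside
Not all that is in view belongs to the job. Of the things like the part that bears gauge_mid, leave any that is red or turquoise; of the rest the smaller one is meant.

How it is judged (in metres and radians):
On the way:
1. the gauge stands released beside the blade, with the guard still down (x of gauge_mid in the frame of blade_mid between -0.035 and 0.035 m and y of gauge_mid in the frame of blade_mid between 0.032 and 0.08 m and z of gauge_mid in the frame of blade_mid below 0.028 m and angle between gauge_mid's own z axis and vertical below 0.1 rad and angle between the x axis of gauge_mid and the x axis of blade_mid, either way round below 0.25 rad and contact force between the fingers and gauge below 0.2 N and value of joint guard below 0.1 rad), for 0.2 s.
At the end, for the whole second after the job is handed in: The robot holds the guard still at 45 degrees (within 8), nothing else propping it. The gauge stands free on the saw table, on the side away from the fence: centre within 35 mm of abreast of the blade's middle, at most 44 mm from the guard, within 14 degrees of the blade's direction (value of joint guard between 0.645 and 0.925 rad and velocity of joint guard between -0.1 and 0.1 rad/s and contact force between any of the fingers, the arm and guard above 0.4 N and contact force between each of gauge, tape, offcut, push_stick and guard below 0.2 N and x of gauge_mid in the frame of blade_mid between -0.035 and 0.035 m and y of gauge_mid in the frame of blade_mid between 0.032 and 0.08 m and z of gauge_mid in the frame of blade_mid below 0.028 m and angle between gauge_mid's own z axis and vertical below 0.1 rad and angle between the x axis of gauge_mid and the x axis of blade_mid, either way round below 0.25 rad and contact force between the fingers and gauge below 0.2 N and linear speed of gauge below 0.02 m/s); the arm keeps its last pose, push and grip.
It fails at once if the gripper touches the blade (contact force between any of the fingers, the arm and blade above 1 N).
It fails at once if the tape, the offcut or the push stick is shifted by more than 30 mm (distance of any of tape, offcut, push_stick from where it was at the start of the episode above 0.03 m).
It fails at once if the rip fence is pushed out of its setting (distance of fence_face from where it was at the start of the episode above 0.01 m).
It also fails if it takes over 48 s, if anything falls off the work surface, if the arm or the gripper's body presses on something with over 40 N, if the wrist force passes 120 N, or if a joint passes its speed limit or range.

## Working session

There is one attempt and no reset: what is moved stays moved. The work goes in short steps, Python scripts to look and compute and a shell command to move; the robot and the scene stay as the last step left them, time stands still between calls to the robot, and variables do not carry over. Pictures are saved under pics/ and viewed, and the job is handed in when it is done.

```bash
mkdir -p pics
cat > h.py <<'E'
import numpy as np, cv2
from workcell import bot, imaging
def cam(n):
    c=imaging.read_camera(n); c['f']=200/np.tan(np.radians(c['vfov'])/2); c['xyz']=np.array(c['xyz'],float); R=np.array(c['rotation'],float)
    if R.size==4:
        from scipy.spatial.transform import Rotation as Ro
        R=Ro.from_quat(R.ravel()[[1,2,3,0]]).as_matrix()
    c['R']=R; return c
def plane(c,u,v,z):
    d=c['R']@np.array([(u-c['cx'])/c['f'],(v-c['cy'])/c['f'],1]); return c['xyz']+d*(z-c['xyz'][2])/d[2]
def cloud(c):
    v,u=np.mgrid[0:400,0:640]; d=c['depth']
    P=np.stack([(u-c['cx'])/c['f']*d,(v-c['cy'])/c['f']*d,d],-1)
    return P@c['R'].T+c['xyz']
E
python3 - <<'E'
from h import *
print(bot.sense()); print(bot.tips_ahead)
for n in("scene","top","wrist"):
    c=cam(n); cv2.imwrite(f"pics/{n}0.png",c['img']); print(n,c['vfov'],c['cx'],c['cy'],c['xyz'],c['R'].round(3).tolist())
E
```

```text
{'t': 0.0, 'qpos': array([ 1.14740763e+00,  3.51217402e-01,  1.65244822e+00,  2.57094543e-05,
        1.13905024e+00, -8.45733451e-02]), 'qd': array([-0.00238295,  0.00039563, -0.00177766,  0.00055764,  0.00106929,
       -0.0025475 ]), 'tau': array([-6.99703596e-04, -4.97325003e+01, -2.85259902e+01,  6.98648952e-02,
        2.56990566e-02, -8.88326349e-05]), 'tcp_pos': array([182.62503809, 518.44849663, 232.10255164]), 'ee_rot': array([ 0.57679725, -0.40873409,  0.57749031,  0.40834584]), 'wrist_force': array([-0.02836897,  0.69455203,  0.48771488]), 'torque': array([-2.02393465e-02, -2.72641984e-02, -2.31381027e-05]), 'gripper_width': 93.0624500452788}
14.0
scene 47.520964552636315 319.5336390776943 197.80722386263855 [1180.81168824  269.14767263 1193.20189837] [[-0.223, 0.832, -0.507], [0.975, 0.193, -0.112], [0.005, -0.519, -0.855]]
top 48.96487981164546 320.5052292021209 202.73051616558203 [ 393.80791374  116.73339701 1211.47901881] [[0.021, -0.996, 0.086], [-0.999, -0.023, -0.024], [0.026, -0.086, -0.996]]
wrist 58.54966754076206 319.8105640263273 200.70236018177008 [110.54623292 545.34053143 383.1770645 ] [[0.333, 0.906, 0.263], [0.943, -0.319, -0.094], [-0.002, 0.279, -0.96]]
```

View pics/top0.png

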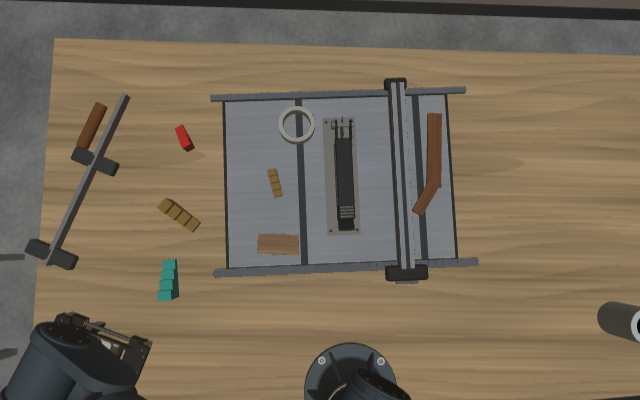

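View pics/scene0.png

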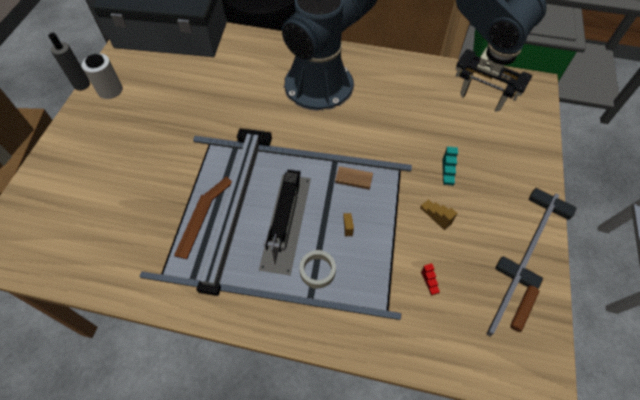

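View pics/wrist0.png

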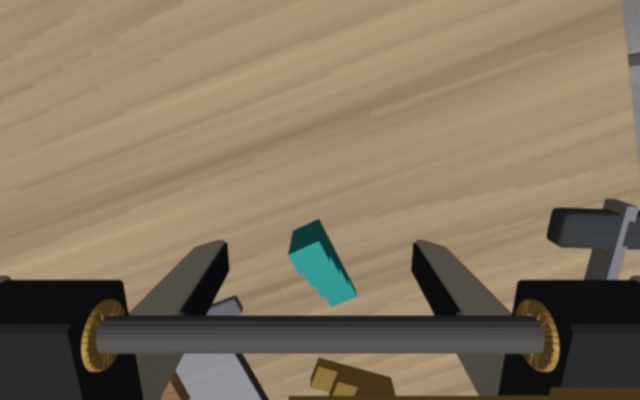

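Brass candidates in the top view are the small one on the saw table at (275,182) and the larger one on the bench at (179,214). Red (184,138) and turquoise (168,280) are excluded. The one at (275,182) fits, so I'll confirm it in a crop and measure.

Run:
```python
from h import *
t=cam("top"); s=cam("scene")
cv2.imwrite("pics/crop1.png",np.hstack([cv2.resize(t['img'][150:250,150:300],None,fx=3,fy=3,interpolation=2)[:300,:450],cv2.resize(s['img'][190:260,310:390],None,fx=4,fy=4,interpolation=2)[:300,:320].copy() if 0 else cv2.resize(s['img'][190:260,310:390],(340,300),interpolation=2)]))
for n,c in(("top",t),("scene",s)):
    P=cloud(c); h=cv2.cvtColor(c['img'],cv2.COLOR_BGR2HSV)
    for nm,lo,hi in(("small",(262,160),(290,205)),("big",(152,190),(206,238))) if n=="top" else (("small",(335,205),(362,242)),("big",(415,195),(462,232))):
        sub=np.s_[lo[1]:hi[1],lo[0]:hi[0]]; H=h[sub]
        m=(H[...,1]>120)&(H[...,0]>10)&(H[...,0]<30)
        p=P[sub][m]; z=p[:,2]
        print(n,nm,m.sum(),"z pct",np.percentile(z,[0,5,25,50,75,95,100]).round(1))
        mm=m.astype(np.uint8); r=cv2.minAreaRect(np.argwhere(m)[:,::-1].astype(np.float32)); print(r)
    for (u,v) in ([(240,150),(345,180),(343,125),(346,225)] if n=="top" else [(370,250),(290,190),(278,240)]): print((u,v),P[v,u].round(1))
# guard dark top in top view
P=cloud(t); 
m=np.zeros((400,640),bool); m[110:240,320:365]=1
m&=(P[...,2]>40)
p=P[m]; print(len(p),np.percentile(p[:,2],[0,5,50,95,100]))
r=cv2.minAreaRect(p[:,:2].astype(np.float32)); print("guard",r)
print(p[np.argmin(p[:,0])],p[np.argmax(p[:,0])])
```

```text
top small 230 z pct [  12.1   15.9   23.9   34.6   44.4   55.4 1211.5]
((12.500001907348633, 22.5), (27.406526565551758, 8.48874568939209), 75.96376037597656)
top big 606 z pct [  -3.    15.9   25.4   40.2   55.9   69.5 1211.5]
((26.884614944458008, 23.923078536987305), (44.09866714477539, 14.976905822753906), 33.690067291259766)
(240, 150) [639.5 313.4   6.6]
(345, 180) [552.   27.   84.6]
(343, 125) [690.3  36.5 109.9]
(346, 225) [436.8  19.6  49.7]
scene small 152 z pct [13.  15.9 26.9 39.2 50.6 54.7 56.8]
((13.213415145874023, 18.920730590820312), (20.65069580078125, 7.509344100952148), 83.6598129272461)
scene big 577 z pct [  -4.6    5.9   17.9   34.9   51.7   68.1 1193.2]
((23.873849868774414, 15.729232788085938), (34.43799591064453, 21.415884017944336), 41.82017135620117)
(370, 250) [612.  293.4   2. ]
(290, 190) [515.2  34.6  82.4]
(278, 240) [641.1  27.8   2.6]
1811 [  40.10988432   49.84719893   83.56745284  103.98619026 1211.47901881]
guard ((547.9183959960938, 35.62546157836914), (111.095947265625, 330.1086120605469), 80.84260559082031)
[ 393.80791374  116.73339701 1211.47901881] [715.61427121  38.7945274   65.62329311]
```

View pics/crop1.png

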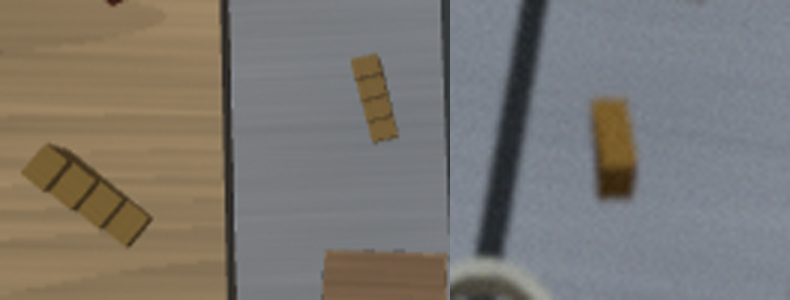

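The left of the crop is the larger brass piece (z up to about 70). In the middle and right is the small one on the saw table: upright, with steps from 16 to 52 mm and the tall end away from the robot. Its height of 48 + 4 mm fits, so it is the gauge. Next I'll measure it precisely.

```bash
cat > m.py <<'E'
from h import *
def gauge(box,c):
    P=cloud(c); h=cv2.cvtColor(c['img'],cv2.COLOR_BGR2HSV)
    m=(h[...,1]>110)&(h[...,0]>10)&(h[...,0]<30)&(P[...,2]>10)&(P[...,2]<60)
    k=np.zeros_like(m); k[box[1]:box[3],box[0]:box[2]]=1; m&=k
    p=P[m]; r=cv2.minAreaRect(p[:,:2].astype(np.float32)); return p,r,m
if __name__=="__main__":
    t=cam("top"); s=cam("scene")
    for c,b in((t,(262,160,290,205)),(s,(335,205,362,242))):
        p,r,m=gauge(b,c); print(len(p),r, p[:,:2].mean(0))
        d=p[:,:2]-p[:,:2].mean(0); w,V=np.linalg.eigh(d.T@d); print("axis",V[:,1],np.degrees(np.arctan2(V[1,1],V[0,1])))
        for lo,hi in((12,20),(24,32),(36,44),(48,56)):
            q=p[(p[:,2]>lo)&(p[:,2]<hi)]; print(lo,len(q),q.mean(0).round(1))
    # guard by saw table edges: dark outline; fit guard dark top
    P=cloud(t); g=cv2.cvtColor(t['img'],cv2.COLOR_BGR2GRAY)
    m=np.zeros((400,640),bool); m[135:200,325:365]=1; m&=(P[...,2]>70)&(P[...,2]<95)
    p=P[m]; l=cv2.fitLine(p[:,:2].astype(np.float32),cv2.DIST_L2,0,.01,.01).ravel(); print("guard line",l,np.degrees(np.arctan2(l[1],l[0])),len(p),p[:,2].mean())
    # slot plate etc: fence
    m=np.zeros((400,640),bool); m[100:260,385:418]=1; m&=(P[...,2]>45)&(P[...,2]<75)
    p=P[m]; l2=cv2.fitLine(p[:,:2].astype(np.float32),cv2.DIST_L2,0,.01,.01).ravel(); print("fence line",l2,np.degrees(np.arctan2(l2[1],l2[0])),len(p),p[:,2].mean())
    # guard rows
    for v in range(110,240,6):
        row=[(u,P[v,u]) for u in range(322,368) if 30<P[v,u,2]<130]
        if row: print(v,row[0][0],row[-1][0],np.mean([x[1] for x in row],0).round(0),(row[0][1][1]-row[-1][1][1]).round(0))
    cv2.imwrite("pics/g1.png",np.hstack([cv2.resize(t['img'][105:245,300:390],None,fx=4,fy=4),cv2.resize(s['img'][155:285,245:335],(400,560))]))
E
python3 m.py
```

```text
237 ((547.513916015625, 212.8492431640625), (69.51240539550781, 22.616952896118164), 14.430356979370117) [547.84465048 212.96104678]
axis [-0.96723913 -0.253867  ] -165.29353977960207
12 52 [522.4 206.4  17. ]
24 51 [539.7 210.1  28.8]
36 54 [557.5 215.2  41. ]
48 46 [573.  219.7  53.2]
154 ((552.18798828125, 214.94606018066406), (69.11491394042969, 21.12071418762207), 13.405309677124023) [561.91543085 217.31724885]
axis [-0.96624049 -0.25764182] -165.06981815717614
12 18 [541.3 213.4  16.5]
24 35 [548.  213.1  28.5]
36 26 [560.  217.1  40.3]
48 50 [575.3 220.2  52.2]
guard line [9.9794888e-01 6.4015351e-02 5.8264453e+02 2.9391636e+01] 3.6703188 1010 83.49084587939349
fence line [ 9.9798185e-01  6.3500181e-02  5.5988129e+02 -1.2595231e+02] 3.6407416 2369 63.74646651050153
116 342 343 [716.  38. 103.] 2.0
122 331 353 [701.  38. 100.] 58.0
128 331 351 [686.  44.  95.] 51.0
134 335 351 [672.  36.  90.] 40.0
140 335 351 [657.  34.  85.] 41.0
146 335 351 [642.  34.  83.] 41.0
152 335 351 [626.  33.  82.] 41.0
158 335 351 [610.  33.  81.] 40.0
164 335 352 [594.  31.  81.] 42.0
170 336 352 [578.  30.  83.] 41.0
176 336 352 [563.  30.  81.] 40.0
182 336 353 [547.  28.  80.] 43.0
188 336 353 [532.  28.  80.] 41.0
194 337 353 [516.  26.  82.] 40.0
200 337 353 [500.  26.  81.] 40.0
206 337 354 [485.  24.  83.] 42.0
212 338 354 [469.  23.  83.] 40.0
218 338 354 [454.  23.  82.] 40.0
224 338 353 [439.  21.  48.] 40.0
230 339 343 [423.  33.  56.] 11.0
```

```bash
sleep 4;ls pics
```

```text
crop1.png
g1.png
scene0.png
top0.png
wrist0.png
```

View pics/g1.png

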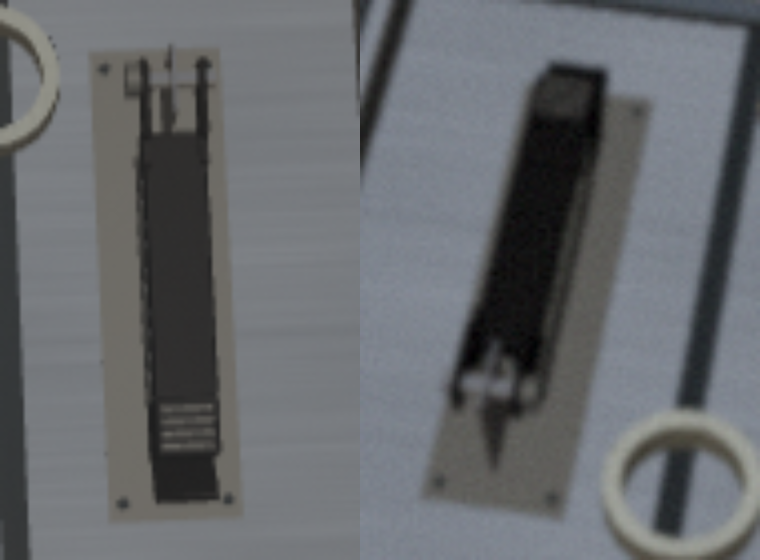

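Gauge: centre about (548,213), yaw 14.7°, with step heights 13, 25, 37 and 49 mm above the table, which fits. Next come blade_mid from several cues and the moves.

```bash
cat > mv.py <<'E'
from h import *
from scipy.spatial.transform import Rotation as Ro
def pose():
    s=bot.sense(); q=np.array(s['ee_rot']); return np.array(s['tcp_pos']),Ro.from_quat(q[[1,2,3,0]]),s
def target(xdir_pitch_deg,yaw_deg):
    # tool x: down, tilted so fingers point ahead by pitch; z = jaw along yaw+90
    y=np.radians(yaw_deg);p=np.radians(xdir_pitch_deg)
    f=np.array([np.cos(y),np.sin(y),0]); X=np.cos(p)*np.array([0,0,-1])+np.sin(p)*f; Z=np.array([-np.sin(y),np.cos(y),0])
    a=np.stack([X,np.cross(Z,X),Z],1); b=np.stack([X,np.cross(-Z,X),-Z],1); return Ro.from_matrix(a),Ro.from_matrix(b)
def plan(pt,pitch,yaw):
    p,R,s=pose(); c=[(R.inv()*T).as_rotvec() for T in target(pitch,yaw)]
    r=min(c,key=np.linalg.norm); print("tcp",p.round(1),"turn units(5deg)",(np.degrees(r)/5).round(2))
    d=np.array(pt)-p; print("shift units old axes",(R.inv().apply(d)/50).round(3)," after-turn axes",((R*Ro.from_rotvec(r)).inv().apply(d)/50).round(3))
    print("R cols",R.as_matrix().round(3).tolist(),"w",s['gripper_width'],"F",np.round(s['wrist_force'],1))
E
python3 - <<'E'
from mv import *
t=cam("top"); s=cam("scene")
print("nose front top",plane(t,347,218.5,82),"pin",plane(t,342,126.3,92))
print("plate screws mid",[plane(t,300+x/4,105+y/4,4).round(1) for x,y in((103,69),(204,66),(123,503),(228,498))])
print("scene nose front top L/R",plane(s,245+540*90/400,155+65*130/560,82),plane(s,245+605*90/400,155+72*130/560,82))
u=np.array([np.cos(np.radians(14.7)),np.sin(np.radians(14.7))])
g=np.array([548.5,213.2]); tgt=g+9*u; print(tgt)
plan([tgt[0],tgt[1],130],0,14.7); plan([tgt[0],tgt[1],27],0,14.7)
E
```

```text
nose front top [452.40464391  20.0018348   82.        ] pin [691.56202477  37.6988524   92.        ]
plate screws mid [array([725.3,  77.3,   4. ]), array([729.4,   6.4,   4. ]), array([421.8,  57.5,   4. ]), array([426.8, -14.7,   4. ])]
scene nose front top L/R [395.77401344 238.17436264  82.        ] [391.72203853 281.48164907  82.        ]
[557.20540977 215.4838215 ]
tcp [182.8 518.7 232.6] turn units(5deg) [-6.82 -0.   -0.  ]
shift units old axes [ 2.053 -9.079 -3.23 ]  after-turn axes [ 2.052 -5.705 -7.766]
R cols [[-0.0, -0.943, 0.332], [-0.0, 0.332, 0.943], [-1.0, -0.0, -0.0]] w 92.81073947377132 F [0.3 0.6 0.8]
tcp [182.8 518.7 232.6] turn units(5deg) [-6.82 -0.   -0.  ]
shift units old axes [ 4.113 -9.078 -3.23 ]  after-turn axes [ 4.112 -5.705 -7.766]
R cols [[-0.0, -0.943, 0.332], [-0.0, 0.332, 0.943], [-1.0, -0.0, -0.0]] w 92.81073947377132 F [0.3 0.6 0.8]
```

```bash
python3 -m crank '[[0,0,0,-0.97,0,0],[0,0,0,-0.97,0,0],[0,0,0,-0.97,0,0],[0,0,0,-0.97,0,0],[0,0,0,-0.97,0,0],[0,0,0,-0.97,0,0],[0,0,0,-1,0,0]]' 100 && python3 -m crank '[[0,-0.47,-0.64,0,0,0],[0,-0.47,-0.64,0,0,0],[0,-0.47,-0.64,0,0,0],[0,-0.47,-0.64,0,0,0],[0,-0.47,-0.64,0,0,0],[0,-0.47,-0.64,0,0,0],[0,-0.47,-0.64,0,0,0],[0,-0.47,-0.64,0,0,0],[0,-0.47,-0.64,0,0,0],[0,-0.47,-0.64,0,0,0]]' && python3 -m crank '[[0.5,-0.47,-0.64,0,0,0],[0.5,-0.47,-0.64,0,0,0],[0.5,0,0,0,0,0],[0,0,0,0,0,0],[0,0,0,0,0,0]]'
python3 - <<'E'
from mv import *
plan([557.2,215.5,100],0,14.7)
c=cam("wrist"); cv2.imwrite("pics/w1.png",c['img'])
E
```

```text
t: 1.15
tcp_pos: [182.8, 518.7, 232.6]
ee_rot: [-0.431, 0.561, -0.431, -0.561]
wrist_force: [-0.6, 0.7, -0.0]
gripper_width: 92.6
t: 2.15
tcp_pos: [492.4, 267.5, 232.7]
ee_rot: [-0.432, 0.56, -0.432, -0.56]
wrist_force: [-0.2, 1.2, -0.2]
gripper_width: 93.1
t: 2.65
tcp_pos: [552.7, 219.1, 158.1]
ee_rot: [0.432, -0.56, 0.432, 0.56]
wrist_force: [-0.3, 0.1, -0.1]
gripper_width: 93.2
tcp [552.7 219.1 158.1] turn units(5deg) [-0.    0.   -0.01]
shift units old axes [ 1.162 -0.069 -0.092]  after-turn axes [ 1.162 -0.069 -0.091]
R cols [[-0.0, -0.967, -0.254], [-0.0, -0.254, 0.967], [-1.0, 0.0, 0.0]] w 93.20269969741433 F [-0.3  0.1 -0.1]
```

View pics/w1.png

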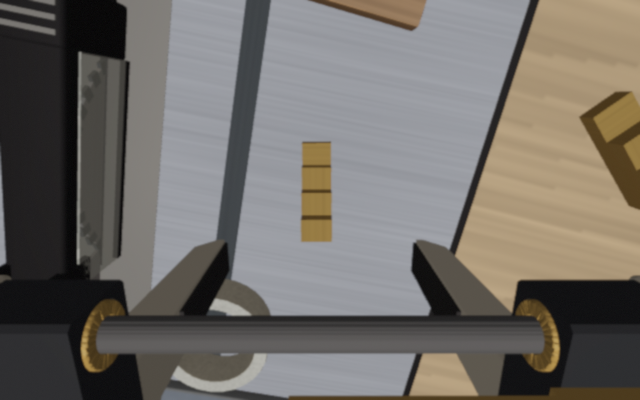

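The wrist view shows the gauge in line with the tool at (317,192), the tape at (220,330) and the guard at the left. I'll refine from this view, then descend.

Run:
```python
from mv import *
from m import gauge
c=cam("wrist"); p,r,m=gauge((290,130,345,250),c); print(len(p),r)
for lo,hi in((12,20),(24,32),(36,44),(48,56)):
    q=p[(p[:,2]>lo)&(p[:,2]<hi)]; print(lo,len(q),np.median(q,0).round(1))
```

```text
2696 ((548.7351684570312, 215.13909912109375), (71.51698303222656, 22.042428970336914), 14.30244255065918)
12 620 [522.9 208.8  15. ]
24 658 [540.4 213.2  26.9]
36 693 [558.1 217.7  38.9]
48 622 [574.3 222.1  50.9]
```

```bash
python3 -m crank '[[0.3,-0.09,-0.06,0,0,0],[0.4,0,0,0,0,0],[0.4,0,0,0,0,0],[0.4,0,0,0,0,0],[0.4,0,0,0,0,0],[0.3,0,0,0,0,0],[0.2,0,0,0,0,0],[0.2,0,0,0,0,0],[0,0,0,0,0,0],[0,0,0,0,0,0]]' 100 && python3 -m crank '[[0,0,0,0,0,0],[0,0,0,0,0,0],[0,0,0,0,0,0],[0,0,0,0,0,0],[0,0,0,0,0,0],[0,0,0,0,0,0],[0,0,0,0,0,0],[0,0,0,0,0,0],[0,0,0,0,0,0],[0,0,0,0,0,0]]' 15 25
```

```text
t: 3.75
tcp_pos: [558.3, 217.1, 28.0]
ee_rot: [-0.432, 0.56, -0.432, -0.56]
wrist_force: [-0.2, -0.0, 0.2]
gripper_width: 93.1
t: 4.75
tcp_pos: [558.0, 217.0, 27.6]
ee_rot: [0.432, -0.56, 0.432, 0.56]
wrist_force: [-0.0, 0.1, -0.0]
gripper_width: 24.1
```

Gripped at 24.1 mm. Lifting.

```bash
python3 -m crank '[[-0.3,0,0,0,0,0],[-0.4,0,0,0,0,0],[-0.3,0,0,0,0,0],[0,0,0,0.7,0,0],[0,0,0,0.8,0,0],[0,0,0,0.7,0,0],[0,0,0,0,0,0]]'
python3 - <<'E'
from mv import *
plan([575.8,87.6,80],0,3.65)
E
```

```text
t: 5.45
tcp_pos: [558.0, 217.0, 78.3]
ee_rot: [-0.484, 0.516, -0.484, -0.516]
wrist_force: [-0.5, 0.0, -4.4]
gripper_width: 23.9
tcp [558.  217.   78.3] turn units(5deg) [-0.  0.  0.]
shift units old axes [-0.035 -0.191 -2.605]  after-turn axes [-0.034 -0.191 -2.605]
R cols [[0.0, -0.998, -0.063], [0.0, -0.063, 0.998], [-1.0, -0.0, 0.0]] w 23.900036401894138 F [-0.5  0.  -4.4]
```

```bash
python3 -m crank '[[0,-0.19,-0.3,0,0,0],[0,0,-0.4,0,0,0],[0,0,-0.5,0,0,0],[0,0,-0.5,0,0,0],[0,0,-0.4,0,0,0],[0,0,-0.3,0,0,0],[0,0,-0.2,0,0,0],[0,0,0,0,0,0],[0,0,0,0,0,0]]'
python3 - <<'E'
from mv import *
from m import gauge
c=cam("wrist"); cv2.imwrite("pics/w2.png",c['img']); t=cam("top"); cv2.imwrite("pics/t2.png",cv2.resize(t['img'][90:270,220:460],None,fx=3,fy=3))
P=cloud(c); p=P[(P[...,2]>76)&(P[...,2]<88)]; print(len(p)); print(p[:,1].min(),p[:,1].max())
for x0 in range(440,680,20):
    q=p[(abs(p[:,0]-x0)<3)]
    if len(q): print(x0,np.percentile(q[:,1],[1,99]).round(1),np.median(q[:,2]).round(1))
plan([575.8,87.6,30],0,3.65)
E
```

```text
t: 6.35
tcp_pos: [575.9, 88.2, 77.7]
ee_rot: [0.484, -0.516, 0.484, 0.516]
wrist_force: [-0.5, -0.2, -4.6]
gripper_width: 23.9
31578
3.4927391398055505 115.16170662203697
480 [ 4.9 45.4] 81.1
500 [ 6.  46.7] 80.9
520 [ 7.3 47.8] 80.9
540 [ 8.6 49. ] 80.9
560 [10.1 99. ] 80.5
580 [11.1 86.5] 80.9
tcp [575.8  88.6  77.6] turn units(5deg) [ 0.02  0.   -0.  ]
shift units old axes [ 0.953  0.002 -0.02 ]  after-turn axes [ 0.953  0.002 -0.02 ]
R cols [[-0.0, -0.998, -0.065], [0.0, -0.065, 0.998], [-1.0, 0.0, 0.0]] w 24.006845745849066 F [ 0.1  0.3 -4.4]
```

View pics/w2.png

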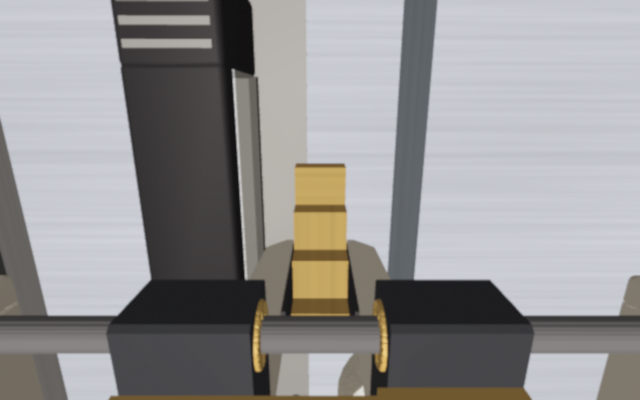

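View pics/t2.png

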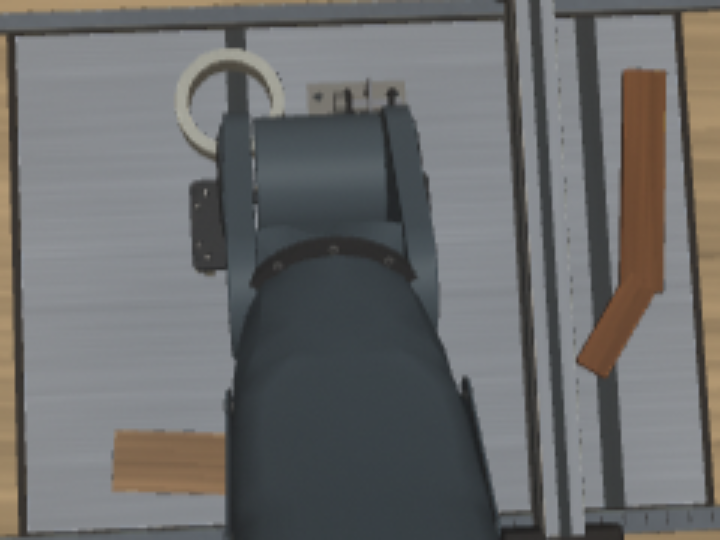

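The gauge is held square and about 58 mm left of the blade line, clear of the guard, whose side is at (240,180) in the wrist view. Shifting 4 mm left and lowering.

```bash
python3 -m crank '[[0.1,0,0.08,0,0,0],[0.25,0,0,0,0,0],[0.25,0,0,0,0,0],[0.2,0,0,0,0,0],[0.12,0,0,0,0,0],[0.07,0,0,0,0,0],[0,0,0,0,0,0],[0,0,0,0,0,0],[0,0,0,0,0,0]]'
```

```text
t: 7.35
tcp_pos: [575.8, 91.9, 28.3]
ee_rot: [-0.484, 0.516, -0.484, -0.516]
wrist_force: [-0.6, 0.1, -4.3]
gripper_width: 23.5
```

```bash
python3 -m crank '[[0.02,0,0,0,0,0],[0,0,0,0,0,0],[0,0,0,0,0,0]]' && python3 -m crank '[[0,0,0,0,0,0],[0,0,0,0,0,0],[0,0,0,0,0,0],[0,0,0,0,0,0],[0,0,0,0,0,0]]' 37 && python3 -m crank '[[-0.2,0,0,0,0,0],[-0.3,0,0,0,0,0],[-0.5,0,0,0,0,0],[-0.6,0,0,0,0,0],[-0.6,0,0,0,0,0],[-0.6,0,0,0,0,0],[0,0,0,0,0,0],[0,0,0,0,0,0]]'
python3 - <<'E'
from mv import *
from m import gauge
c=cam("wrist"); cv2.imwrite("pics/w3.png",c['img'])
p,r,m=gauge((200,80,440,330),c); print(len(p),r)
for lo,hi in((12,20),(24,32),(36,44),(48,56)):
    q=p[(p[:,2]>lo)&(p[:,2]<hi)]; print(lo,len(q),np.median(q,0).round(1) if len(q) else 0)
E
```

```text
t: 7.65
tcp_pos: [575.8, 91.9, 27.5]
ee_rot: [-0.484, 0.516, -0.484, -0.516]
wrist_force: [-1.1, -0.6, 2.9]
gripper_width: 23.8
t: 8.15
tcp_pos: [575.6, 91.9, 27.1]
ee_rot: [-0.484, 0.516, -0.484, -0.516]
wrist_force: [0.0, 0.1, 0.3]
gripper_width: 34.5
t: 8.95
tcp_pos: [575.8, 91.9, 168.5]
ee_rot: [-0.484, 0.516, -0.483, -0.515]
wrist_force: [0.2, 0.2, -0.0]
gripper_width: 34.5
2525 ((566.2994384765625, 91.77010345458984), (70.7134780883789, 22.211423873901367), 3.4644787311553955)
12 569 [540.   90.   14.9]
24 609 [557.6  91.3  27. ]
36 662 [575.7  92.4  38.9]
48 597 [592.4  93.4  50.9]
```

View pics/w3.png

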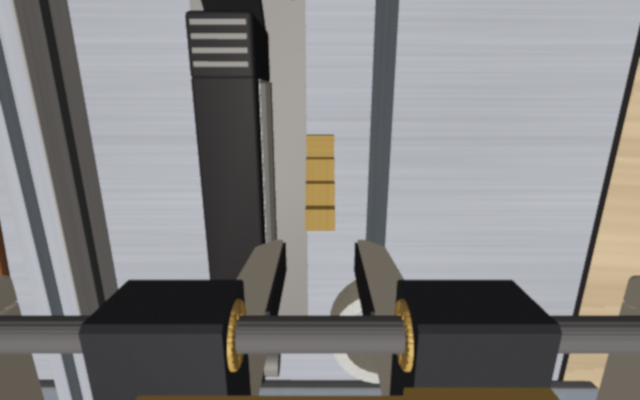

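The gauge stands free at about (-5, +62) mm in the saw frame, yaw 3.5°. Now the guard nose.

Run:
```python
from mv import *
th=35;y=np.radians(3.65);f=np.array([np.cos(y),np.sin(y),0])
X=np.cos(np.radians(th))*np.array([0,0,-1])+np.sin(np.radians(th))*f
g=np.array([472,23.6,50+8]); tcp=g+5*X; pre=tcp-110*X
print(tcp,pre); plan(pre,th,3.65)
# rough reachability sanity
```

```text
[474.86206484  23.7825735   53.90423978] [411.89663845  19.76595641 144.01096465]
tcp [575.3  91.9 167.4] turn units(5deg) [ 0.01  0.   -7.  ]
shift units old axes [ 0.467  3.355 -1.229]  after-turn axes [-1.541  3.015 -1.231]
R cols [[0.0, -0.998, -0.064], [0.0, -0.064, 0.998], [-1.0, -0.0, 0.0]] w 34.65172404011014 F [-0.9  0.1 -0.2]
```

```bash
python3 -m crank '[[-0.1,0.42,-0.154,0,0,0],[-0.1,0.42,-0.154,0,0,0],[-0.1,0.42,-0.154,0,0,0],[-0.1,0.42,-0.154,0,0,0],[-0.1,0.42,-0.154,0,0,0],[-0.1,0.42,-0.154,0,0,0],[-0.1,0.42,-0.154,0,0,0],[-0.1,0.42,-0.154,0,0,0],[0,0,0,0,0,0]]' 86 && python3 -m crank '[[0,0,0,0,0,-0.7],[0,0,0,0,0,-0.7],[0,0,0,0,0,-0.7],[0,0,0,0,0,-0.7],[0,0,0,0,0,-0.7],[0,0,0,0,0,-0.7],[0,0,0,0,0,-0.7],[0,0,0,0,0,-0.7],[0,0,0,0,0,-0.7],[0,0,0,0,0,-0.7]]' && python3 -m crank '[[0,0,0,0,0,0],[0,0,0,0,0,0]]'
python3 - <<'E'
from mv import *
plan([411.9,19.8,144],35,3.65); plan([474.9,23.8,53.9],35,3.65)
c=cam("wrist"); cv2.imwrite("pics/w4.png",c['img'])
P=cloud(c); p=P[(P[...,2]>76)&(P[...,2]<88)]
for x0 in range(440,680,20):
    q=p[(abs(p[:,0]-x0)<3)]
    if len(q)>10: print(x0,np.percentile(q[:,1],[1,99]).round(1),np.median(q[:,2]).round(1))
E
```

```text
t: 9.9
tcp_pos: [410.0, 19.1, 206.9]
ee_rot: [0.483, -0.515, 0.484, 0.516]
wrist_force: [0.2, 0.6, 0.4]
gripper_width: 80.2
t: 10.9
tcp_pos: [412.0, 19.5, 206.8]
ee_rot: [-0.617, 0.638, -0.306, -0.346]
wrist_force: [0.5, 0.9, 0.3]
gripper_width: 79.9
t: 11.1
tcp_pos: [412.1, 19.7, 206.9]
ee_rot: [-0.616, 0.637, -0.307, -0.347]
wrist_force: [0.7, 0.2, 0.2]
gripper_width: 80.1
tcp [412.1  19.7 206.9] turn units(5deg) [ 0.    0.01 -0.02]
shift units old axes [1.03  0.722 0.002]  after-turn axes [1.028 0.724 0.002]
R cols [[0.571, -0.819, -0.064], [0.037, -0.052, 0.998], [-0.82, -0.572, 0.001]] w 80.12633767164174 F [0.7 0.2 0.2]
tcp [412.1  19.7 206.9] turn units(5deg) [ 0.    0.01 -0.02]
shift units old axes [ 3.23   0.716 -0.   ]  after-turn axes [3.229e+00 7.230e-01 2.000e-03]
R cols [[0.571, -0.819, -0.064], [0.037, -0.052, 0.998], [-0.82, -0.572, 0.001]] w 80.12633767164174 F [0.7 0.2 0.2]
460 [ 2.1 43.4] 81.7
480 [ 3.9 44.4] 81.0
500 [ 5.  45.4] 80.8
520 [ 6.2 47. ] 80.8
540 [ 7.4 48.2] 80.7
560 [ 8.8 48.9] 80.7
580 [10.1 50.2] 80.8
600 [10.5 51.2] 80.7
620 [12.1 52.5] 80.8
640 [13.8 54.3] 80.9
660 [19.2 51. ] 80.7
```

View pics/w4.png

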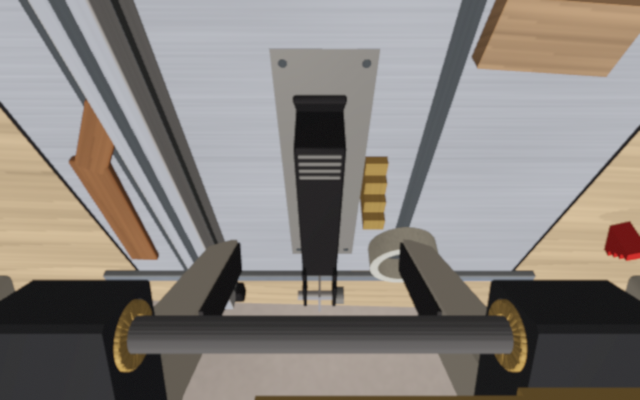

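The wrist view shows the guard nose (320,150) centred between the fingers, the lip at (320,100), and the gauge undisturbed at (375,193). Advancing onto the nose.

```bash
python3 -m crank '[[0.2,0.36,0,0,0,0],[0.4,0.36,0,0,0,0],[0.45,0,0,0,0,0],[0.45,0,0,0,0,0],[0.45,0,0,0,0,0],[0.45,0,0,0,0,0],[0.4,0,0,0,0,0],[0.25,0,0,0,0,0],[0.15,0,0,0,0,0],[0,0,0,0,0,0]]' && python3 -m crank '[[0,0,0,0,0,0],[0,0,0,0,0,0],[0,0,0,0,0,0]]'
python3 - <<'E'
from mv import *
plan([474.9,23.8,53.9],35,3.65)
c=cam("wrist"); cv2.imwrite("pics/w5.png",c['img'])
c=cam("scene"); cv2.imwrite("pics/s5.png",cv2.resize(c['img'][100:300,200:440],None,fx=3,fy=3))
E
```

```text
t: 12.15
tcp_pos: [480.6, 34.4, 116.7]
ee_rot: [-0.608, 0.629, -0.323, -0.362]
wrist_force: [-1.0, -0.1, 0.0]
gripper_width: 80.0
t: 12.45
tcp_pos: [480.0, 34.3, 117.3]
ee_rot: [-0.608, 0.629, -0.323, -0.361]
wrist_force: [-0.8, 0.1, 0.2]
gripper_width: 80.1
tcp [480.   34.3 117.3] turn units(5deg) [-0.02  0.   -0.58]
shift units old axes [ 1.012  0.771 -0.205]  after-turn axes [ 0.972  0.821 -0.204]
R cols [[0.531, -0.845, -0.062], [0.034, -0.052, 0.998], [-0.847, -0.532, 0.001]] w 80.09375061876494 F [-0.8  0.1  0.2]
```

View pics/w5.png

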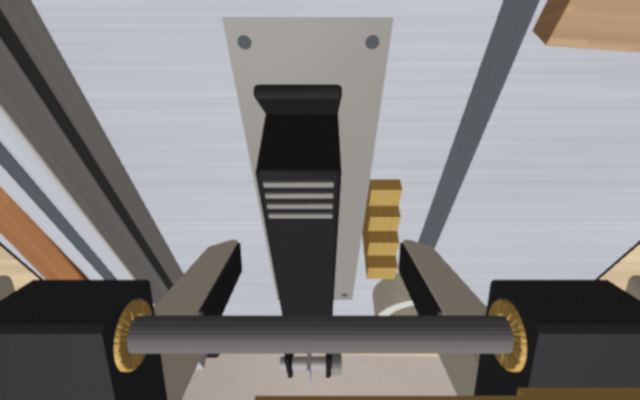

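View pics/s5.png

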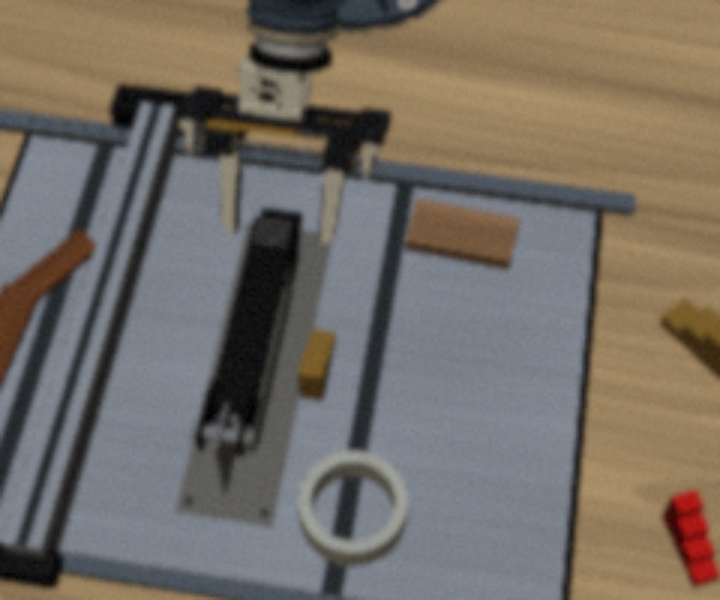

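The arm did not follow. I suspect a joint limit.

Run:
```python
from mv import *
print(bot.sense()['qpos'].round(3))
```

```text
[-0.062  0.272  2.286  1.192  0.072 -2.866]
```

Joint 5 is at its lower limit of 0.07, because a 35° tilt this close is too much. Backing up and using a smaller tilt.

```bash
python3 -m crank '[[-0.34,-0.21,0,0,0,0],[-0.34,-0.21,0,0,0,0],[-0.34,-0.21,0,0,0,0],[0,0,0,0,0,0.5],[0,0,0,0,0,0.5],[0,0,0,0,0,0.5],[0,0,0,0,0,0.5],[0,0,0,0,0,0.5],[0,0,0,0,0,0.5],[0,0,0,0,0,0.5]]' && python3 -m crank '[[0,0,0,0,0,0.5],[0,0,0,0,0,0.3],[0,0,0,0,0,0],[0,0,0,0,0,0]]'
python3 - <<'E'
from mv import *
print(bot.sense()['qpos'].round(3))
plan([473,23.7,130],10,3.65)
E
```

```text
t: 13.55
tcp_pos: [481.1, 37.3, 153.4]
ee_rot: [-0.548, 0.572, -0.41, -0.453]
wrist_force: [0.8, -0.1, -0.1]
gripper_width: 79.6
t: 13.95
tcp_pos: [481.1, 37.4, 153.2]
ee_rot: [-0.532, 0.558, -0.429, -0.471]
wrist_force: [0.0, -0.4, 0.4]
gripper_width: 79.9
[-0.036  0.261  2.024  0.049  0.668 -1.711]
tcp [481.1  37.4 153.2] turn units(5deg) [0.04 0.13 0.19]
shift units old axes [ 0.418  0.264 -0.266]  after-turn axes [ 0.425  0.256 -0.262]
R cols [[0.189, -0.98, -0.069], [0.024, -0.066, 0.998], [-0.982, -0.19, 0.011]] w 79.93909564113892 F [ 0.  -0.4  0.4]
```

```bash
python3 -m crank '[[0.14,0.09,-0.09,0.04,0.13,0.19],[0.14,0.09,-0.09,0,0,0],[0.14,0.09,-0.09,0,0,0],[0,0,0,0,0,0],[0,0,0,0,0,0]]'
python3 - <<'E'
from mv import *
print(bot.sense()['qpos'].round(3))
plan([472.9,23.7,53],10,3.65)
E
```

```text
t: 14.45
tcp_pos: [472.5, 23.1, 129.9]
ee_rot: [-0.527, 0.555, -0.437, -0.472]
wrist_force: [-0.3, -0.4, 0.8]
gripper_width: 79.9
[-0.062  0.294  2.053  0.037  0.623 -1.724]
tcp [472.5  23.1 129.9] turn units(5deg) [-0.01  0.   -0.01]
shift units old axes [1.517 0.256 0.011]  after-turn axes [1.516 0.258 0.011]
R cols [[0.172, -0.983, -0.063], [0.011, -0.062, 0.998], [-0.985, -0.173, 0.0]] w 79.91015384105943 F [-0.3 -0.4  0.8]
```

```bash
python3 -m crank '[[0.2,0.04,0.01,0,0,0],[0.3,0.05,0,0,0,0],[0.3,0.05,0,0,0,0],[0.3,0.05,0,0,0,0],[0.25,0.04,0,0,0,0],[0.17,0.03,0,0,0,0],[0,0,0,0,0,0],[0,0,0,0,0,0]]'
python3 - <<'E'
from mv import *
print(bot.sense()['qpos'].round(3))
plan([472.9,23.7,53],10,3.65)
c=cam("wrist"); cv2.imwrite("pics/w6.png",c['img'])
E
```

```text
t: 15.25
tcp_pos: [473.0, 23.9, 53.1]
ee_rot: [-0.527, 0.556, -0.437, -0.472]
wrist_force: [-0.1, 0.5, -0.3]
gripper_width: 80.0
[-0.06   0.451  2.092  0.052  0.427 -1.74 ]
tcp [473.   23.9  53.1] turn units(5deg) [ 0.    0.   -0.01]
shift units old axes [ 0.002  0.003 -0.004]  after-turn axes [ 0.002  0.003 -0.004]
R cols [[0.173, -0.983, -0.064], [0.011, -0.063, 0.998], [-0.985, -0.173, 0.0]] w 79.98516440165854 F [-0.1  0.5 -0.3]
```

View pics/w6.png

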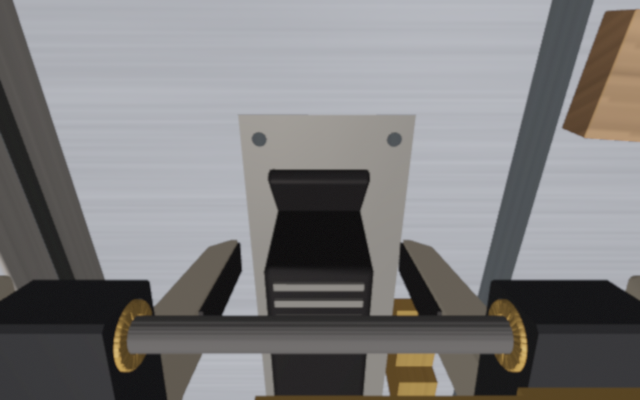

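Centred on the nose at (320,240). Closing.

```bash
python3 -m crank '[[0,0,0,0,0,0],[0,0,0,0,0,0],[0,0,0,0,0,0],[0,0,0,0,0,0],[0,0,0,0,0,0],[0,0,0,0,0,0],[0,0,0,0,0,0],[0,0,0,0,0,0]]' 30 25 && python3 -m crank '[[-0.1,-0.001,0,0,0,0.25],[-0.197,-0.004,0,0,0,0.5],[-0.197,-0.004,0,0,0,0.5],[-0.197,-0.004,0,0,0,0.5],[-0.197,-0.004,0,0,0,0.5],[0,0,0,0,0,0]]'
python3 - <<'E'
from mv import *
print(bot.sense()['qpos'].round(3)); plan([472.9,23.7,53],10,3.65)
c=cam("scene"); cv2.imwrite("pics/s7.png",cv2.resize(c['img'][100:300,200:440],None,fx=3,fy=3))
E
```

```text
t: 16.1
tcp_pos: [473.0, 23.4, 53.1]
ee_rot: [-0.527, 0.556, -0.437, -0.472]
wrist_force: [-1.1, -6.0, 0.9]
gripper_width: 42.3
t: 16.7
tcp_pos: [469.7, 23.2, 97.8]
ee_rot: [0.477, -0.51, 0.49, 0.521]
wrist_force: [0.6, -6.4, -2.8]
gripper_width: 41.7
[-0.048  0.42   1.951 -0.004  0.795 -1.679]
tcp [469.7  23.2  97.8] turn units(5deg) [ 0.   -0.01 -2.27]
shift units old axes [ 0.894 -0.086  0.007]  after-turn axes [0.894 0.092 0.007]
R cols [[-0.024, -0.998, -0.064], [-0.002, -0.064, 0.998], [-1.0, 0.024, -0.001]] w 41.71302067342718 F [ 0.6 -6.4 -2.8]
```

View pics/s7.png

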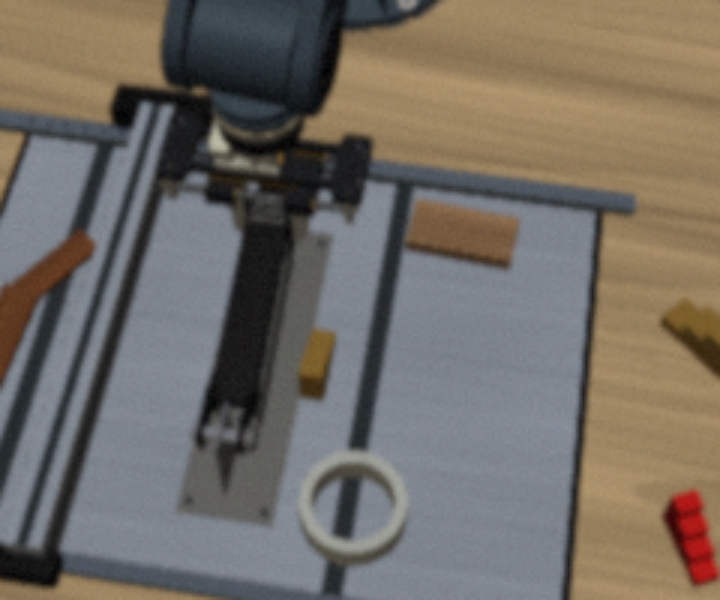

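The guard is rising with the gripper and the gauge at (315,365) is untouched. Continuing.

```bash
python3 -m crank '[[-0.197,-0.004,0,0,0,0.5],[-0.197,-0.004,0,0,0,0.5],[-0.197,-0.004,0,0,0,0.5],[-0.197,-0.004,0,0,0,0.5],[-0.197,-0.004,0,0,0,0.5],[-0.197,-0.004,0,0,0,0.5],[-0.197,-0.004,0,0,0,0.5],[0,0,0,0,0,0]]' && python3 -m crank '[[-0.197,-0.004,0,0,0,0.5],[-0.197,-0.004,0,0,0,0.5],[-0.197,-0.004,0,0,0,0.5],[-0.197,-0.004,0,0,0,0.5],[-0.197,-0.004,0,0,0,0.5],[-0.197,-0.004,0,0,0,0.5],[-0.1,-0.001,0,0,0,0.25],[0,0,0,0,0,0],[0,0,0,0,0,0],[0,0,0,0,0,0]]'
cat > chk.py <<'E'
from mv import *
from m import gauge
s=bot.sense(); print(s['qpos'].round(3),np.abs(s['qd']).max().round(3)); plan([472.9,23.7,53],10,3.65)
p=pose()[0]
e=np.array([np.cos(np.radians(3.65)),np.sin(np.radians(3.65))]); n=np.array([-e[1],e[0]])
x=(p[:2]-[575.5,30])@e-120; z=p[2]-92
a0=np.arctan2(-39,222); print("guard angle from TCP",np.degrees(np.arctan2(z,-x)-a0),"radius",np.hypot(x,z))
for nm in("scene","wrist","top"):
    c=cam(nm); cv2.imwrite(f"pics/{nm}9.png",c['img'])
E
python3 chk.py
```

```text
t: 17.55
tcp_pos: [481.6, 23.9, 165.1]
ee_rot: [0.393, -0.429, 0.562, 0.588]
wrist_force: [-2.3, -6.5, -0.8]
gripper_width: 42.1
t: 18.55
tcp_pos: [509.7, 25.6, 221.5]
ee_rot: [0.306, -0.346, 0.617, 0.637]
wrist_force: [-2.7, -5.0, 1.1]
gripper_width: 41.7
[-0.017  0.611  1.392 -0.047  1.748 -1.645] 0.003
tcp [509.7  25.6 221.5] turn units(5deg) [-0.   -0.01 -9.01]
shift units old axes [ 3.182 -1.332  0.011]  after-turn axes [3.19  1.312 0.009]
R cols [[-0.573, -0.817, -0.064], [-0.037, -0.052, 0.998], [-0.819, 0.574, -0.001]] w 41.71075165070954 F [-2.7 -5.   1.1]
guard angle from TCP 44.82073262117966 radius 226.5494295427897
```

View pics/scene9.png

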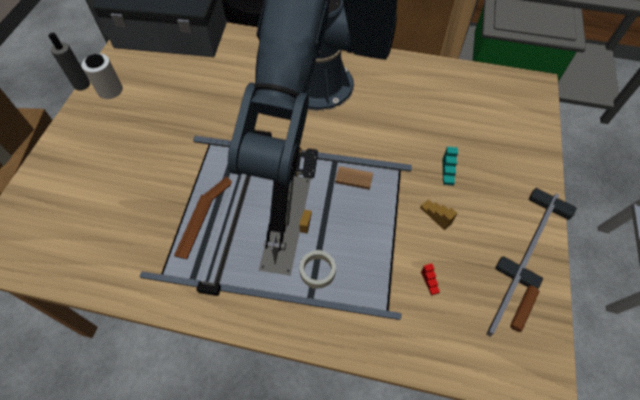

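View pics/wrist9.png

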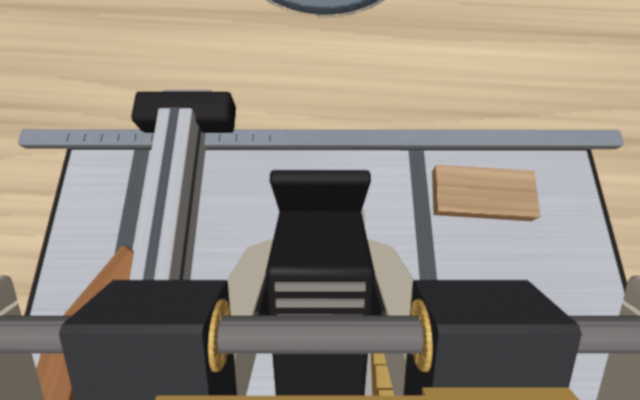

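View pics/top9.png

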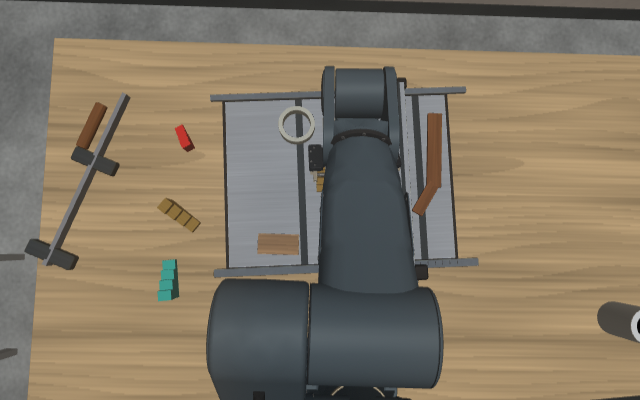

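The wrist view shows the nose and lip at the same pixels (320,190)–(320,270) as when gripped, so nothing slipped and the guard is at about 45°. One last check of the gauge, then I'll hand in.

Run:
```python
from mv import *
from m import gauge
c=cam("scene"); p,r,m=gauge((290,195,320,245),c); print(len(p),r,p[:,2].min(),p[:,2].max())
s=bot.sense(); print(s['t'],s['tcp_pos'],s['wrist_force'],s['gripper_width'],np.abs(s['qd']).max())
print(bot.finish_job())
```

```text
168 ((567.4072875976562, 92.44489288330078), (71.17106628417969, 23.31886863708496), 3.035609006881714) 10.5959739504965 56.150696419143515
18.75 [509.74830535  25.59198054 221.45763025] [-2.24357707 -6.18633767  0.11644438] 41.86862046715686 0.0015274792102987428
the job is handed in; nothing more can be done
None
```

The gauge is standing by the blade and the guard is held up at about 45°. I handed the job in at about 18.8 s. No verdict comes back, so the figures below are my own measurements.

- **Gauge:** I took the smaller brass step gauge and stood it upright on the saw table, on the side away from the fence. It is about 4 mm in front of the blade's middle, its centre is 62 mm from the blade line, and it is within 1° of the blade's direction. I let go of it with the guard still down. The last scene picture, taken with the guard raised, showed it in the same place.
- **Guard:** I gripped the nose block and lifted it round the hinge. It is at about 44.8° judging by the arm's position. The wrist picture shows the nose at the same pixels as when gripped, so it did not slip. The arm was still, with the grip at 41.9 mm on the 42 mm nose.
- **Surroundings:** No forces suggested contact with the blade. In the last pictures the fence, tape, offcut and push stick look unmoved. I compared them by eye only.

**What disagreed or failed:**
- My first approach to the nose, tilted 35°, ran into a joint limit. I backed off and used 10°.
- The top and wrist cameras differed by about 2 mm sideways, well inside the allowed range.
- The grip pushes sideways on the guard with about 6 N, from roughly 1 mm of misalignment.

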